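Unstack the grain inspection kit and set out the station

TASK

The grain inspection kit is stacked up on its dark mat. Take it apart and set out the station, everything upright: the brass check weight in the middle of the scale's plate, the empty aluminium cup down in the round well of the yellow moisture meter, and each of the two sieves flat inside the round pan of its own size. Leave the jar and the white dish as they stand.

Things in the scene. Friction and masses are not known exactly. Their poses are not given: they have to be found in the camera images.
- weight: Brass check weight, 170 g, round: body 26 mm diameter and 32 mm high, above it a 10 mm diameter neck 4 mm high and a grip knob of 18 mm diameter from 36 to 54 mm above the underside. At the start it stands inside the cup, its knob above the cup's rim. Origin: centre of its underside. Its z axis points up. 
- cup: Aluminium measuring cup, plain cylinder, 40 mm outside diameter, 32 mm high, 3 mm wall and floor, open at the top, about 60 g. At the start it holds the weight and stands on the mesh of the small sieve, sunk 6 mm below that sieve's rim. Origin: centre of its underside. Its z axis points up. 
- sieve_small: Small round steel sieve, 52 mm outside diameter, 30 mm high, wall 3.5 mm, mesh 6 mm below the rim, about 100 g. At the start it stands on the mesh of the large sieve, sunk 6 mm below that sieve's rim. Origin: centre of its underside. Its z axis points up. 
- sieve_large: Large round steel sieve, 69 mm outside diameter, 30 mm high, wall 3.5 mm, mesh 6 mm below the rim, about 160 g. At the start it is the bottom of the stack and stands on a dark rubber mat 4 mm thick. Origin: centre of its underside. Its z axis points up. 
- scale: Grey bench scale, fixed, about 190 by 140 mm, with a square steel plate 124 mm wide whose top is 34 mm above the bench. Origin: on the bench under the centre of the plate. Its z axis points up. The controls lie towards its -x.
- meter: Yellow moisture meter, fixed, 180 by 210 mm, its top 66 mm above the bench (its display panel 73 mm). In its front half, towards its -x, is a round black well: inside diameter 58 mm, floor 70 mm and rim 78 mm above the bench. Origin: on the bench under the centre of the well; the case reaches 60 mm to -x, 120 mm to +x and 105 mm to either side of it. Its z axis points up. 
- pan_small: Small shallow round dark steel pan, fixed on the bench: inside diameter 68 mm, outside 74 mm, floor 3 mm and rim 9 mm above the bench; for the small sieve (the large one does not go in). Origin: centre of its underside. Its z axis points up. 
- pan_large: Large shallow round dark steel pan, fixed on the bench: inside diameter 86 mm, outside 92 mm, floor 3 mm and rim 9 mm above the bench; for the large sieve. Origin: centre of its underside. Its z axis points up. 
- jar: Bystander, not to be disturbed: closed amber jar, 52 mm diameter, 75 mm high, loose. Origin: centre of its underside. Its z axis points up. 
- dish: Bystander, not to be disturbed: white dish, 120 mm diameter, 22 mm high, loose. Origin: centre of its underside. Its z axis points up. 
Things that resemble listed ones, but are neither listed nor needed, are in the scene too. What is shaped like the cup but blue is not meant. What is shaped like the sieve_small but orange is not meant.

How it is judged (in metres and radians):
At the end, for the whole second after the job is handed in: The weight stands on the scale plate within 15 mm of its centre; the cup on the floor of the meter's well (within 13 mm); each sieve on the floor of its own size of pan (within 12 mm); heights right to 3 or 4 mm, all four upright, released and at rest (horizontal distance between weight and scale below 0.015 m and z of weight in the frame of scale between 0.03 and 0.038 m and horizontal distance between cup and meter below 0.013 m and z of cup in the frame of meter between 0.066 and 0.074 m and horizontal distance between sieve_small and pan_small below 0.012 m and z of sieve_small in the frame of pan_small between 0 and 0.006 m and horizontal distance between sieve_large and pan_large below 0.012 m and z of sieve_large in the frame of pan_large between 0 and 0.006 m and angle between each of weight, cup, sieve_small, sieve_large's own z axis and vertical below 0.1 rad and linear speed of each of weight, cup, sieve_small, sieve_large below 0.02 m/s and contact force between the fingers and weight below 0.05 N and contact force between the fingers and cup below 0.05 N and contact force between the fingers and sieve_small below 0.05 N and contact force between the fingers and sieve_large below 0.05 N); the robot touches nothing.
It fails at once if the jar is shifted more than 30 mm or tipped (distance of jar from where it was at the start of the episode above 0.03 m or angle between jar's own z axis and vertical above 0.35 rad).
It fails at once if the dish is shifted more than 30 mm or tipped (distance of dish from where it was at the start of the episode above 0.03 m or angle between dish's own z axis and vertical above 0.35 rad).
It also fails if it takes over 128 s, if anything falls off the work surface, if the arm or the gripper's body presses on something with over 40 N, if the wrist force passes 120 N, or if a joint passes its speed limit or range.

ROBOT

A 6-joint arm with a two-finger parallel gripper is mounted at the origin on the work surface. World frame = base frame: x ahead of the robot, y to its left, z up, the work surface at z = 0. Lengths are in mm, angles in rad, forces in N, time in s.
With the tool pointing down it reaches from about 425 to 1125 mm from the base axis. Payload 14.9 kg.
Tool frame: the origin (TCP) lies on the front face of the gripper's body, between the roots of the fingers; the fingertips stand 78 mm ahead of it and the grasp point (between the pads) lies 60 mm ahead of it (robot.tip_extent is the distance from the TCP to the fingertips, in mm); z points along the fingers, y is the line along which they close (so a half turn about z gives the same grasp; the last joint's range is limited). The gripper opens to 91 mm and grips with 3 to 60 N. Pads are 32 mm wide; open, the fingers measure 118 mm over their backs; the gripper's body (76 mm by 178 mm) begins 60 mm behind the grasp point.
Start: joints at [1.274, 0.379, 1.734, -0, 1.028, -0.033], TCP at [182.533, 675.796, 292.232] pointing down, gripper open.
Joint ranges: [-2.77, 2.77], [-0.74, 2.19], [0, 2.66], [-1.06, 4.2], [0.31, 2.87], [-3.08, 3.08]. Speed limits (rad/s): [1.89, 1.89, 2.39, 3.14, 3.14, 3.14].

INTERFACE

Orientations are given as [roll, pitch, yaw] about the fixed x, y, z axes, in that order (R = Rz(yaw) Ry(pitch) Rx(roll)).
In Python, from workcell import robot gives the robot as it stands. The module is installed in compiled form; this text tells all that it offers. Calls block until the motion is done:
- robot.move_pose(position, orientation): joint-space move of the TCP to a pose.
- robot.movel(position, attitude=None, max_speed=150, threshold=None): straight line of the TCP; attitude=None keeps the orientation; max_speed is the mean speed in mm/s. With threshold (N) it stops when the force on the tool has changed by that much, and returns True; else False.
- robot.set_joints(angles): joint-space move.
- robot.open() and robot.close_gripper(grasp_force=None): open the fingers fully, or close them until they stop; grasp_force is the grip in N (None keeps the last).
- robot.dwell(seconds).
- robot.inverse_kinematics(position, orientation): joint angles nearest the present ones, or None.
- robot.camera(name): name is "side" or "top" or "wrist"; returns the picture (480x640x3 uint8, red, green, blue); there is no depth.
- robot.camera_params(name): a dict with "camera_matrix" (3x3 intrinsics, pixels), "R" (3x3) and "t" (3): a world point X has camera coordinates R X + t. Camera axes: x right, y down, z forward; pixel columns grow to the right and rows downward; lengths in mm; the calibration is good to about 2 mm. A picture is of the moment at which its call begins: read the wrist's pose just before it. camera_params takes no time and is no camera call; for the wrist camera it gives the pose at the moment of the call.
A pose or a line that the arm cannot do raises robot.IKError and nothing moves.
- robot.close_job(): hands the job in; it is judged then, once.
Trained networks look in the newest picture that a camera, given by its name, has taken for a name from the list of things; names that differ only in an ending like _2 or _b are one class to them, and where a whole thing is asked for, a point or a joint stands for the part that bears it (a point fixed in the world has none). Each returns a list of dicts, best first, with "confidence" (0 to 1); they miss things now and then, are a little off and sometimes report something else, mostly with a low value. They report only what shows in the picture. A call takes as long as a camera call. They do not tell look-alikes from the thing itself.
- robot.search_frame(camera, query): "extent" ([left, top, width, height] in pixels, round what is visible of it).
- robot.masks_of(camera, query): "mask" (480x640 bool, what is visible of it) and "extent" ([left, top, width, height] in pixels, round what is visible of it).
- robot.pinpoint(camera, query): "point" ([column, row] in pixels: a listed point, or the origin of a listed thing).
Readings, each from a call of its own:
- robot.get_time_s(): time.
- robot.get_joints(): joint angles.
- robot.get_joint_vel(): joint speeds.
- robot.get_effort(): joint torques, N m.
- robot.get_ee_pos(): TCP position.
- robot.get_ee_rot(): TCP orientation.
- robot.get_ft_force(): force on the tool from outside, world axes, zero at the start.
- robot.get_ft_torque(): the same for the moment, N m.
- robot.get_gripper_width(): opening from 0.0 (shut) to 1.0 (fully open).
- robot.get_grasp_force(): force on a finger pad.
Only numpy, scipy, OpenCV 4.12 (cv2) and the standard library are available. Lean on these libraries where they do the work, as an engineer would, in place of code of your own. Each camera call takes 0.05 s, during which the arm holds its last target. There are 200 camera calls.

## Working session

There is one attempt and no reset: what is moved stays moved. The work goes in short steps, each a Python script; the robot and the scene stay as the last script left them, time stands still between calls to the robot, and variables do not carry over. Pictures are saved under pics/ and viewed, at most 14 in all, crops included, and the job is handed in when it is done.

```bash
mkdir -p pics
cat > h.py <<'E'
import numpy as np, cv2
from workcell import robot
def ray(cam,px,z,P=None):
    P=P or robot.camera_params(cam);K=np.array(P["camera_matrix"]);R=np.array(P["R"]);t=np.array(P["t"])
    d=R.T@np.linalg.solve(K,np.array([px[0],px[1],1.]));c=-R.T@t
    return (c+d*(z-c[2])/d[2]).round(1)
def proj(cam,X):
    P=robot.camera_params(cam);c=np.array(P["R"])@np.array(X,float)+np.array(P["t"]);u=np.array(P["camera_matrix"])@c
    return (u[:2]/u[2]).round(1)
def snap(cam,name):
    im=robot.camera(cam);cv2.imwrite(f"pics/{name}.png",im[:,:,::-1]);return im
E
python3 - <<'E'
from h import *
for c in("top","side"):
    snap(c,c+"0");P=robot.camera_params(c);print(c,(-np.array(P["R"]).T@np.array(P["t"])).round())
zs=dict(weight=58,cup=40,sieve_small=28,sieve_large=4,scale=34,meter=70,pan_small=3,pan_large=3,jar=0,dish=0)
robot.get_ee_rot()
print(robot.get_ee_rot())
for c in("top","side"):
  for q,z in zs.items():
    for d in robot.pinpoint(c,q): print(c,q,np.round(d["point"]),round(d["confidence"],2),ray(c,d["point"],{'weight':55,'cup':52,'sieve_small':28}.get(q,0 if q in('scale','meter') else z)))
print(robot.get_time_s())
E
```

```text
top [ 3.880e+02 -1.000e+00  1.091e+03]
side [ 244. -700.  724.]
[-3.14057891e+00 -2.51670026e-05  2.87784435e+00]
top weight [480. 238.] 0.73 [ 543.2 -338.1   55. ]
top weight [383. 270.] 0.48 [ 472.5 -129.9   55. ]
top cup [374. 223.] 0.71 [ 574.5 -111.7   52. ]
top cup [379. 270.] 0.45 [ 473.8 -121.4   52. ]
top sieve_small [409. 335.] 0.84 [ 336.1 -185.7   28. ]
top sieve_small [380. 270.] 0.56 [ 476.5 -125.    28. ]
top sieve_large [380. 272.] 0.85 [ 473.3 -128.2    4. ]
top scale [478. 240.] 0.7 [ 546.4 -351.9    0. ]
top meter [171. 245.] 0.88 [534.9 344.4   0. ]
top pan_small [273. 263.] 0.65 [492.  111.7   3. ]
top pan_large [298. 198.] 0.73 [643.   56.8   3. ]
top jar [252. 147.] 0.74 [765.9 164.8   0. ]
top dish [402. 148.] 0.71 [ 763.6 -185.     0. ]
top dish [252. 149.] 0.6 [761. 164.   0.]
side weight [308. 302.] 0.65 [ 473.7 -126.4   55. ]
side cup [313. 301.] 0.75 [ 482.8 -126.5   52. ]
side cup [361. 305.] 0.65 [ 556.4 -168.    52. ]
side cup [259. 181.] 0.48 [514.4 272.1  52. ]
side sieve_small [249. 370.] 0.75 [ 339.1 -203.9   28. ]
side sieve_small [310. 310.] 0.6 [ 477.8 -123.6   28. ]
side sieve_large [307. 317.] 0.64 [ 474.5 -116.4    4. ]
side scale [409. 414.] 0.55 [ 546.8 -360.7    0. ]
side meter [262. 180.] 0.75 [542.6 349.5   0. ]
side pan_small [272. 243.] 0.93 [485.1 106.9   3. ]
side pan_large [349. 239.] 0.77 [642.4  52.3   3. ]
side jar [370. 202.] 0.91 [750.3 157.    0. ]
side jar [351. 236.] 0.3 [653.4  64.7   0. ]
side dish [463. 295.] 0.76 [ 774.6 -182.1    0. ]
1.1
```

View pics/top0.png

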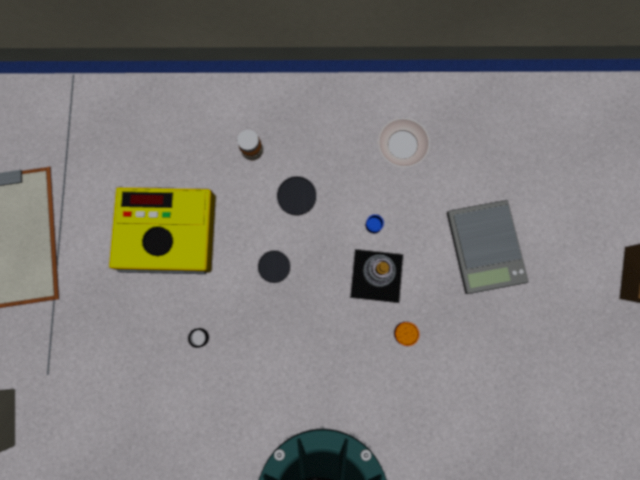

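View pics/side0.png

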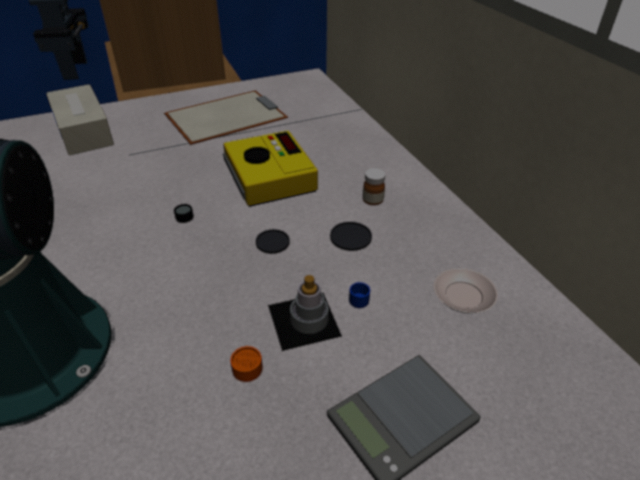

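The stack is at about top (380,270), with the scale at (487,245), the meter well at (157,241) and the pans at (273,266) and (297,196). The blue and orange look-alikes are clear of the stack. Next I'll refine each position with the wrist camera.

```bash
cat >> h.py <<'E'
def rot(p): return [np.pi,0,np.arctan2(p[1],p[0])+np.pi/2]
E
python3 - <<'E'
from h import *
T=[("meter",(540,350)),("pan_small",(488,110)),("pan_large",(642,55)),("weight",(475,-125)),("scale",(546,-355))]
H=dict(weight=[("weight",55),("cup",52),("sieve_small",28),("sieve_large",4)],scale=[("scale",0)],meter=[("meter",0)],pan_small=[("pan_small",0)],pan_large=[("pan_large",0)])
tiles=[]
for n,p in T:
    robot.move_pose([*p,330],rot(p)); robot.dwell(.3)
    P=robot.camera_params("wrist");im=snap("wrist","w_"+n);tiles.append(cv2.resize(im,(400,300)))
    if n=="meter":print((-np.array(P["R"]).T@np.array(P["t"])-robot.get_ee_pos()).round())
    np.savez("pics/P_"+n,**{k:np.array(P[k]) for k in("camera_matrix","R","t")})
    for q,z in H[n]:
        for d in robot.pinpoint("wrist",q): print(q,np.round(d["point"],1),round(d["confidence"],2),ray("wrist",d["point"],z,P))
t=tiles
cv2.imwrite("pics/m1.png",np.vstack([np.hstack(t[0:2]),np.hstack(t[2:4])])[:,:,::-1]);print(robot.get_time_s())
E
```

```text
[-42.  65.  92.]
meter [316.1 196.9] 0.87 [535.4 351.    0. ]
pan_small [316.9 201.5] 0.83 [486.1 108.2   0. ]
pan_large [324.9 195.8] 0.76 [646.8  59.5   0. ]
weight [317.8 213.2] 0.59 [ 473.6 -126.3   55. ]
cup [321.8 212.2] 0.73 [ 477.  -126.9   52. ]
cup [421.7 165.4] 0.62 [ 569.6 -109.3   52. ]
sieve_small [206.5 283.1] 0.9 [ 348.6 -171.7   28. ]
8.5917
```

View pics/m1.png

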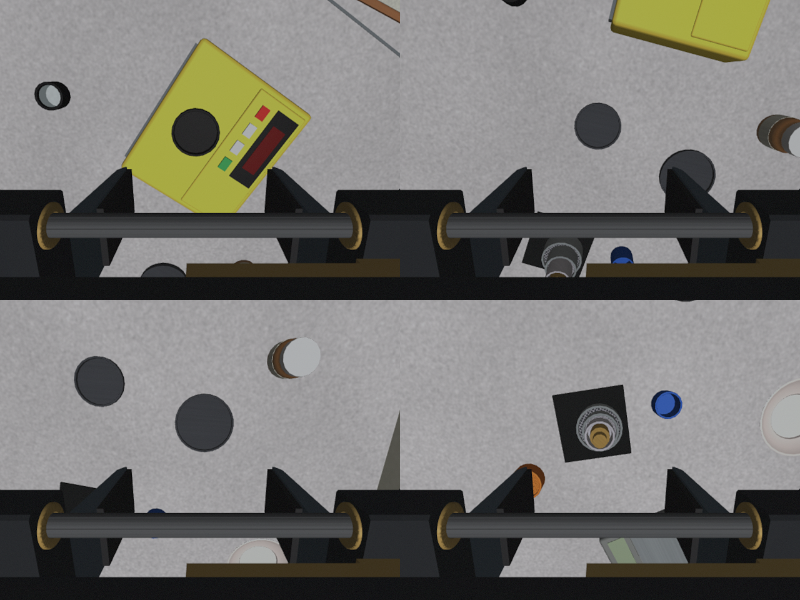

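View pics/w_scale.png

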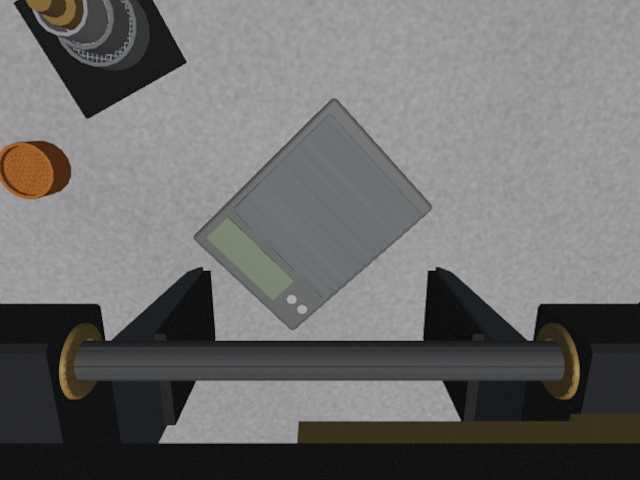

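The wrist pictures show the well, both pans, the stack and the scale plate clearly. The plate corners in w_scale are about (332,114), (422,215), (325,300) and (234,206). I'll measure the outlines and check the sizes.

Run:
```python
from h import *
def L(n):
    d=np.load(f"pics/P_{n}.npz");return cv2.imread(f"pics/w_{n}.png"),{k:d[k] for k in d}
def blob(n,fn,seed,z):
    im,P=L(n);hsv=cv2.cvtColor(im,cv2.COLOR_BGR2HSV)
    m=fn(im.astype(int),hsv).astype(np.uint8);m=cv2.morphologyEx(m,cv2.MORPH_OPEN,np.ones((3,3)))
    k,lab,st,ce=cv2.connectedComponentsWithStats(m);l=lab[seed[1],seed[0]]
    c=max(cv2.findContours((lab==l).astype(np.uint8),0,1)[0],key=len)[:,0]
    w=np.array([ray("",p,z,P)[:2] for p in c],np.float32);(x,y),a,_=cv2.fitEllipse(w)
    print(n,z,"bbox",st[l],"centre",round(x,1),round(y,1),"axes",np.round(a,1), "mincircle",cv2.minEnclosingCircle(w))
dark=lambda t:(lambda im,h:im.max(2)<t)
blob("meter",dark(75),(312,210),78)
blob("pan_small",dark(100),(316,200),9)
blob("pan_large",dark(100),(326,195),9)
blob("weight",lambda im,h:(h[...,0]>8)&(h[...,0]<30)&(h[...,1]>90),(318,215),109)
im,P=L("weight");cv2.imwrite("pics/cw.png",cv2.resize(im[120:280,220:420],(800,640))[:600])
im,P=L("scale");c=[ray("",p,34,P)[:2] for p in [(332,114),(422,215),(325,300),(234,206)]];c=np.array(c)
print("plate",c.mean(0),np.linalg.norm(c-np.roll(c,1,0),axis=1), np.linalg.norm(c[0]-c[2]),np.linalg.norm(c[1]-c[3]))
cv2.imwrite("pics/cs.png",cv2.resize(im[90:335,185:440],(624,600)))
```

```text
meter 78 bbox [ 275  173   77   77 4603] centre 533.0 350.6 axes [61.8 63. ] mincircle ((532.9267578125, 350.68878173828125), 31.905460357666016)
pan_small 9 bbox [ 279  164   75   75 4373] centre 485.2 109.0 axes [71.8 72.6] mincircle ((485.1628723144531, 109.1350326538086), 36.75838088989258)
pan_large 9 bbox [ 280  150   94   93 6817] centre 648.2 59.5 axes [89.9 90.3] mincircle ((648.2206420898438, 59.445735931396484), 45.68315124511719)
weight 109 bbox [304 198  31  40 972] centre 476.9 -118.5 axes [22.6 29.7] mincircle ((477.3499755859375, -118.8499984741211), 15.074081420898438)
plate [ 550.325 -363.275] [120.53895636 122.59991843 123.17248069 125.50840609] 174.43164850450736 173.3277242682197
```

View pics/cw.png

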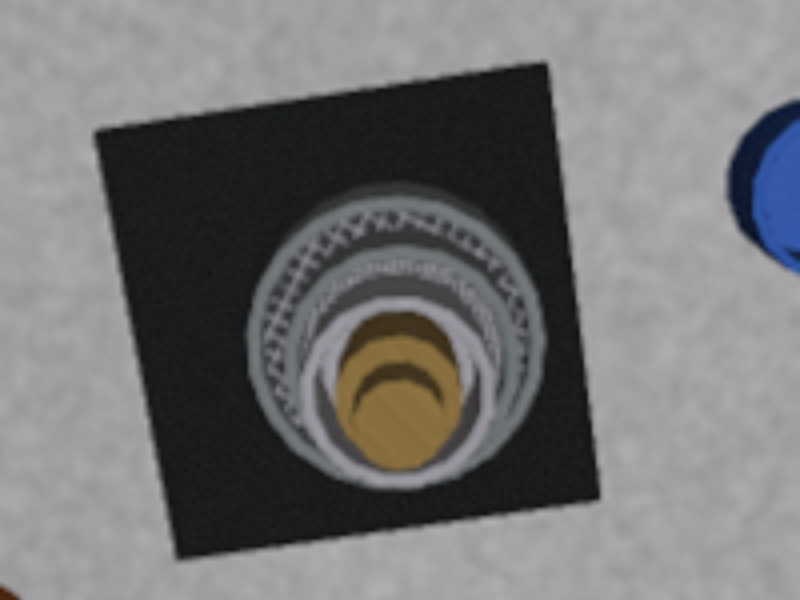

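View pics/cs.png

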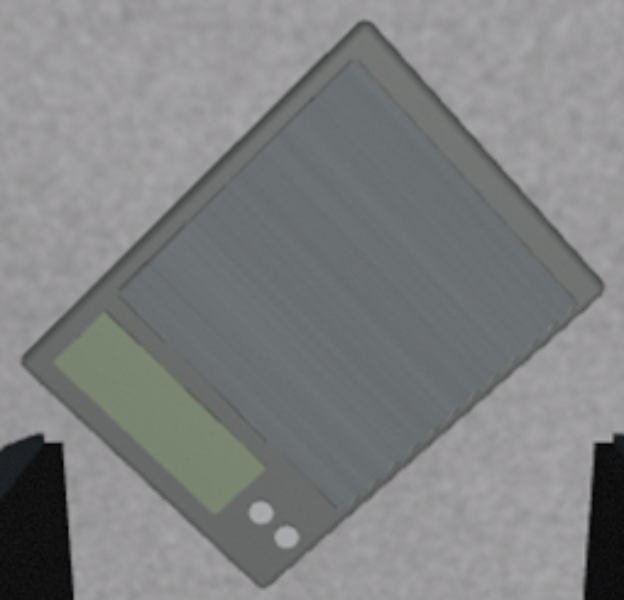

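Crop cw gives the knob top at about (399,424), the cup rim at (399,392) and the large rim at (396,342), which I scale back to full-frame pixels and project. Crop cs gives plate corners (357,62), (577,300), (338,508) and (118,292).

Run:
```python
from h import *
d=np.load("pics/P_weight.npz");P={k:d[k] for k in d}
for n,cx,cy,w,z in[("knob",399,425,92,109),("cup",399,392,197,84),("large",396,342,298,34)]:
    f=lambda x,y:ray("",(220+x/4,120+y/4),z,P)
    print(n,f(cx,cy),"dia",np.linalg.norm(f(cx-w/2,cy)-f(cx+w/2,cy)).round(1))
d=np.load("pics/P_scale.npz");P={k:d[k] for k in d}
c=np.array([ray("",(185+x/2.447,90+y/2.449),34,P)[:2] for x,y in[(357,62),(577,300),(338,508),(118,292)]])
print(c.mean(0),np.linalg.norm(c-np.roll(c,1,0),axis=1))
```

```text
knob [ 475.6 -125.1  109. ] dia 17.3
cup [ 475.8 -124.5   84. ] dia 39.6
large [ 475.2 -124.    34. ] dia 68.4
[ 549.45  -362.375] [121.7893263  119.86659251 123.35951524 120.68525179]
```

Knob, cup and large sieve agree to about 1 mm and their diameters match the given ones. The stack axis is at about (475.6,-124.6), so I'll start with the weight.

```bash
cat >> h.py <<'E'
S=(475.6,-124.6)
def transfer(src,dst,ztip,off,zfloor,force=25,lift=230):
    tz=ztip+78
    robot.move_pose([*src,max(lift,tz+40)],rot(src)); robot.movel([*src,tz],max_speed=120)
    robot.close_gripper(force); print("grip w",round(robot.get_gripper_width()*91,1),"F",round(robot.get_grasp_force(),1))
    robot.movel([*src,tz+80],max_speed=100); print("lifted w",round(robot.get_gripper_width()*91,1),robot.get_ft_force().round(1) if hasattr(robot.get_ft_force(),'round') else robot.get_ft_force())
    zt=zfloor+off+78
    robot.move_pose([*dst,max(zt+50,lift)],rot(dst)); robot.movel([*dst,zt+12],max_speed=120)
    hit=robot.movel([*dst,zt-2],max_speed=20,threshold=4); print("hit",hit,"dz",round(robot.get_ee_pos()[2]-zt,1))
    robot.open(); robot.dwell(.2); robot.movel([*dst,zt+70],max_speed=120); print("t",robot.get_time_s())
E
python3 - <<'E'
from h import *
D=(550,-362.7)
transfer(S,D,92,37,34)
robot.move_pose([*S,330],rot(S));robot.dwell(.3);im=snap("wrist","w2");a=im[120:300,190:450]
s=robot.camera("side");b=s[330:480,310:500]
cv2.imwrite("pics/m2.png",np.hstack([cv2.resize(a,(400,400)),cv2.resize(b,(400,400))])[:,:,::-1])
print(proj("side",[*D,34]),proj("side",[*D,88]))
E
```

```text
grip w 17.2 F 25.0
lifted w 17.2 [-0.4 -1.  -1. ]
hit True dz -0.1
t 16.75
[414.4 402.6] [419.1 381.9]
```

View pics/m2.png

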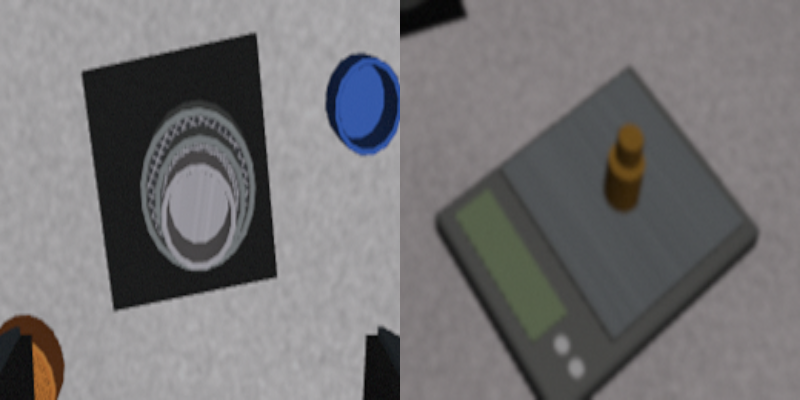

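The weight stands upright at crop (622,200), against a plate centre of about (625,201). The cup is empty and still in the stack, so it goes next, then the small sieve.

Run:
```python
from h import *
M=(533,350.7)
transfer(S,M,64,12,70,force=20)
robot.move_pose([*M,330],rot(M));robot.dwell(.3);im=snap("wrist","w3");a=im[140:280,240:400]
robot.move_pose([*S,330],rot(S));robot.dwell(.3);b=snap("wrist","w4")[120:280,220:420]
cv2.imwrite("pics/m3.png",np.hstack([cv2.resize(a,(400,350)),cv2.resize(b,(400,350))])[:,:,::-1])
```

```text
grip w 39.7 F 20.0
lifted w 39.5 [ 0.3  0.1 -0.9]
hit True dz -0.1
t 26.175
```

View pics/m3.png

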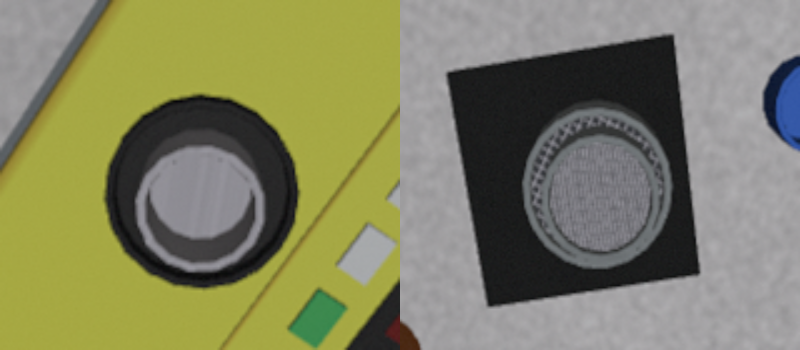

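The cup sits upright in the well. Its rim at crop (200,209) is displaced only by parallax, and contact came at floor height. The small sieve is undisturbed, so both sieves are next.

Run:
```python
from h import *
A=(485.3,109.1);B=(648.2,59.5)
transfer(S,A,38,10,3)
transfer(S,B,14,10,3)
t=[]
for p in (A,B):
    robot.move_pose([*p,330],rot(p));robot.dwell(.3);t.append(cv2.resize(snap("wrist","w_%d"%p[0])[120:280,220:420],(400,320)))
cv2.imwrite("pics/m4.png",np.hstack(t)[:,:,::-1])
```

```text
grip w 51.6 F 25.0
lifted w 51.7 [-0.3 -1.1 -1.7]
hit True dz -0.2
t 36.7667
grip w 68.3 F 25.0
lifted w 68.5 [ 1.1  1.  -1.7]
hit True dz 0.1
t 44.7417
```

View pics/m4.png

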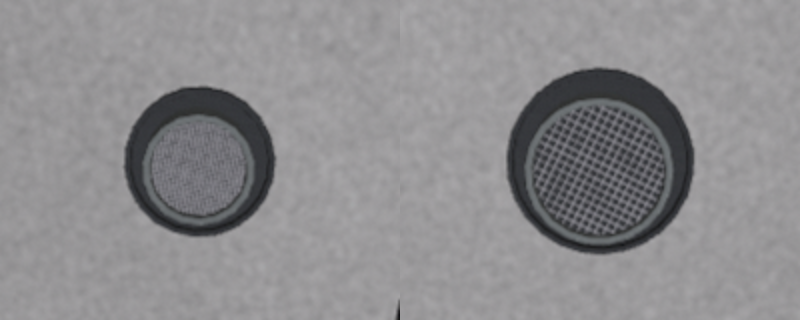

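Both sieves lie flat inside their pans. The small rim at crop (199,169) and the large at (599,171) differ from the pan centres only by parallax, so I'm handing in.

```bash
python3 -c "
from workcell import robot
print(robot.close_job())"
```

```text
the job is handed in; nothing more can be done
None
```

I set out the station and handed the job in: the weight is on the scale plate, the cup in the meter's well and each sieve in its own pan, all upright in the pictures; no verdict came back.

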